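# Set out a heat-sink job on the bench mat

## Robot

A 6-joint arm with a two-finger parallel gripper is mounted at the origin on a cart in front of the work surface, level with it; the furniture and walls round the work are solid. World frame = base frame: x ahead of the robot, y to its left, z up, the work surface at z = 0. Lengths are in mm, angles in degrees, forces in N, time in s.
With the tool pointing down it reaches from about 275 to 775 mm from the base axis. Payload 14.6 kg.
Tool frame: the origin (TCP) lies at the very end of the fingers, on their centre line; the grasp point (between the pads) lies 19 mm behind it; z points along the fingers, y is the line along which they close (so a half turn about z gives the same grasp; the last joint's range is limited). The gripper opens to 85 mm and grips with 20 to 120 N. Pads are 22 mm wide; open, the fingers measure 114 mm over their backs; the gripper's body (76 mm by 85 mm) begins 54 mm behind the grasp point. The pads swing forward as they close: fully open they stand 13 mm farther back than shut.
Start: joints at [58.081, 15.075, -2.767, 72.158, 0, 81.102], TCP at [205.319, 483.19, 231.278] pointing down, gripper open.
Joint ranges: [-151.79, 151.79], [-50.71, 97.33], [-67.44, 78.34], [-121.81, 120.89], [-77.56, 73.72], [-180, 180]. Speed limits (degrees/s): [108.29, 108.29, 147.25, 159.86, 180, 180].

## Interface

Orientations are given as a 3x3 rotation matrix whose columns are the frame's x, y, z axes.
In Python, from rig import * gives the robot as it stands.
- The arm moves only by the tool servo_tool, never from a script. Its arguments are lists of equal length, an entry for each row: "twist": the turn, a rotation vector about the world's x, y, z normalised to -1 to 1, where 1 is pi rad, a list of three; "travel": the shift along the world's x, y, z normalised to -1 to 1, where 1 is 15 cm, a list of three; "grip": the opening, from 0 (shut) to 1 (fully open). In form: {"twist": [[rx, ry, rz], ...], "travel": [[dx, dy, dz], ...], "grip": [grip, ...]}. A call has 1 to 20 rows; each row is the pose to reach, as a shift and turn from the pose commanded when the call began, turning the shorter way round; what a row does not reach only later rows make up. A row lasts 1/12 s, in which the tool goes at most 41.7 mm and 7.16 degrees, less where a joint would pass 70% of its speed; a pose out of reach is approached as far as the arm can. A call with a number of a shift or a turn outside -1 to 1 is refused whole. A call with a gripper value outside its range is refused whole. The fingers move at their own pace and stop on an object; "squeeze" is the grip in N (left out, the last holds). Time passes only in rows, so rows that repeat a pose let the fingers close. It gives the time, the measured TCP pose, the force, the opening and the grip force at its end, in the units of the state.
- get_state(): the state, without advancing time (a new reading comes with each control period).
- get_image(name): name is "scene" or "top" or "wrist"; returns a dict with "image" (480x640x3 uint8, red, green, blue), "fovy" (degrees; the focal length in pixels is half the picture's height over the tangent of half this angle, whatever the lens; pixels are square), "cx", "cy" (the principal point, pixels), "xyz" and "orientation" of the camera in the world; the wrist camera has in their place "T_tool_cam" (4x4, takes a point from camera to tool coordinates, whose origin is the TCP and whose axes are the flange's). Camera axes: x right, y down, z forward; pixel columns grow to the right and rows downward; lengths in mm; the calibration is good to about 2 mm. A picture is of the moment at which its call begins: read the wrist's pose just before it. There is no depth.
- close_job(): hands the job in; it is judged then, once.
The state is a dict: "t": time; "q": joint angles; "qd": joint speeds; "joint_torque": joint torques, N m; "ee_pos": TCP position; "tool_rot": TCP orientation; "wrist_force": force on the tool from outside, world axes, zero at the start; "wrist_torque": the same for the moment, N m; "finger_gap": finger opening in mm; "grip_force": force on a finger pad.
Only numpy, scipy, OpenCV 4.12 (cv2) and the standard library are available. Lean on these libraries where they do the work, as an engineer would, in place of code of your own. Each camera call takes 0.05 s, during which the arm holds its last target. There are 200 camera calls.

## Task

Set out the heat-sink job on the grey bench mat: seat the dome-based work holder upright and fully home in the ring seat, and set the finned heat sink on top of the square power module, centred and square with it. Stand the wire spool on the mat midway between the ring seat and the module, in line with their centres, and stand the small bottle on the mat straight in front of the ring seat (towards the mat's front edge), with a gap of about 25 mm between the bottle and the seat's round flange. Leave the large bottle, the relay board and the tape roll where they are.

Things in the scene. Friction and masses are not known exactly. Their poses are not given: they have to be found in the camera images.
- mat: flat grey bench mat, fixed, 200 mm deep (x) by 340 mm wide (y), its top 2 mm above the worktop. Origin: centre of its underside; +x points to its back edge (away from the robot), +y to its left as the robot sees it; the front edge is at x = -100 mm. Turned up to 0.3 rad from square. A small steel stud lies in its far right corner.
- ring_seat: aluminium cup fixed on the mat, 20 mm high, on a round flange 80 mm wide, 4 mm thick; mouth 58 mm inside, 66 outside, 50 inside from 10 mm down, floor at 4 mm. Origin: centre of its underside, on the mat's top; axes parallel to the mat's. Stands at mat x = 30, y = +105 or -105 mm, the module on the other side. The fully seated holder's foot is 6 to 7 mm above this origin.
- power_module: white square block fixed on the mat, 52 by 52 mm; the copper pad on top, 44 by 44 mm, is flat at 18 mm height; two brass lugs stick out at its left and right (to 36 mm from the centre, 8 mm high). Origin: centre of its underside, on the mat's top; axes parallel to the mat's. 210 mm from the ring seat along the mat's y.
- work_holder: loose, 58 mm high, about 0.3 kg: dark steel ball base of 34 mm radius (widest at 31 mm height, flat top at 36) with a flat foot 28 mm wide on which it stands at the start; on top two aluminium jaws that do not move, together 30 mm along its x, 36 mm along its y, from 36 to 58 mm height (grip across x). Origin: centre of the foot, z up.
- wire_spool: loose spool of white wire with dark blue round flanges (not the spools at the back of the bench beside the cabinet), 54 mm diameter, 38 mm high, standing on a flange, about 0.32 kg. Origin at the centre of its underside, z up.
- heat_sink: loose dark finned heat sink, 40 by 40 by 21 mm, fins up, about 0.08 kg; can be gripped across either pair of sides. Origin at the centre of its underside, x and y along its sides.
- small_bottle: loose small pale grey bottle with a dark pointed nozzle, 33 mm diameter, 96 mm high (the straight body reaches to about 65 mm), about 0.08 kg. Origin at the centre of its underside, z up.
- large_bottle: bystander: large pale grey bottle with a pale nozzle, 54 mm diameter, 161 mm high, standing just behind the mat (a like bottle at the back beside the cabinet is fixed). Origin at the centre of its underside.
- relay_board: bystander: small green circuit board with a blue relay, 38 by 58 by 23 mm. Origin at the centre of its underside.
- tape_roll: bystander: roll of black tape lying flat, 53 mm diameter, 19 mm high, behind the mat. Origin at the centre of its underside.
Things that resemble listed ones, but are neither listed nor needed, are in the scene too. There is more than one size of the ring_seat; the one meant has the size given above.

How it is judged:
By the outcome, as a careful person would: the job done as asked, in the order asked, and still so for the second after the job is handed in, with the robot touching nothing.
It also fails if it takes over 112 s, if anything falls off the work surface, if the arm or the gripper's body presses on something with over 40 N, if the wrist force passes 120 N, or if a joint passes its speed limit or range.

## Working session

There is one attempt and no reset: what is moved stays moved. The work goes in short steps, Python scripts to look and compute and a tool call to move; the robot and the scene stay as the last step left them, time stands still between calls to the robot, and variables do not carry over. Pictures are saved under pics/ and viewed, at most 14 in all, crops included, and the job is handed in when it is done.

Besides the shell and the picture viewer there is one more tool, called after "Emit:" by a JSON object that holds its "method" and its "body", one argument or row to a line. servo_tool: Moves the arm, as the interface text tells. Its arguments: {"type":"object","properties":{"twist":{"type":"array"},"travel":{"type":"array"},"grip":{"type":"array"},"squeeze":{"type":"number"}},"required":["twist","travel","grip"]}

```bash
mkdir -p pics
cat > h.py <<'E'
from rig import *
import numpy as np, cv2
def snap(n,f):
    s=get_state() if n=="wrist" else None
    d=get_image(n); cv2.imwrite(f"pics/{f}.png",d["image"][:,:,::-1])
    if s:
        T=np.array(d["T_tool_cam"]); R=np.array(s["tool_rot"]); d["xyz"]=R@T[:3,3]+np.array(s["ee_pos"]); d["orientation"]=R@T[:3,:3]
    d["f"]=240/np.tan(np.radians(d["fovy"]/2))
    np.savez(f"pics/{f}.npz",xyz=d["xyz"],R=d["orientation"],f=d["f"],c=[d["cx"],d["cy"]])
    return d
def px(f,u,v,z):
    d=np.load(f"pics/{f}.npz"); r=d["R"]@np.array([(u-d["c"][0])/d["f"],(v-d["c"][1])/d["f"],1]); p=d["xyz"]
    return p+r*(z-p[2])/r[2]
def proj(f,P):
    d=np.load(f"pics/{f}.npz"); q=(np.atleast_2d(P)-d["xyz"])@d["R"]; return q[:,:2]/q[:,2:]*d["f"]+d["c"]
E
python3 - <<'E'
from h import *
s=get_state(); print(s["t"],np.round(s["ee_pos"],1),np.round(s["tool_rot"],3))
for n in("scene","top","wrist"):
    d=snap(n,n+"0"); print(n,d["fovy"],d["cx"],d["cy"],np.round(d["xyz"],1),np.round(d["orientation"],2).tolist(), {k for k in d})
E
```

```text
0.0 [205.1 483.  230.8] [[-0.92   0.391 -0.001]
 [ 0.391  0.92  -0.001]
 [ 0.    -0.001 -1.   ]]
scene 56.87193343694357 321.2730499163002 238.26866353937197 [-397.3 -594.6  914.5] [[0.49, -0.52, 0.7], [-0.87, -0.31, 0.38], [0.02, -0.8, -0.61]] {'xyz', 'cx', 'orientation', 'f', 'fovy', 'image', 'cy'}
top 50.89583392727948 322.2272105118172 243.8638877009741 [ 309.4  -67.3 1272.9] [[0.04, -0.97, 0.23], [-1.0, -0.04, 0.0], [0.01, -0.23, -0.97]] {'xyz', 'cx', 'orientation', 'f', 'fovy', 'image', 'cy'}
wrist 69.334198488268 316.83663154661326 241.25485629349436 [127.3 515.1 373.4] [[0.39, 0.87, 0.3], [0.92, -0.37, -0.13], [-0.0, 0.32, -0.95]] {'xyz', 'cx', 'orientation', 'f', 'fovy', 'image', 'T_tool_cam', 'cy'}
```

View pics/top0.png

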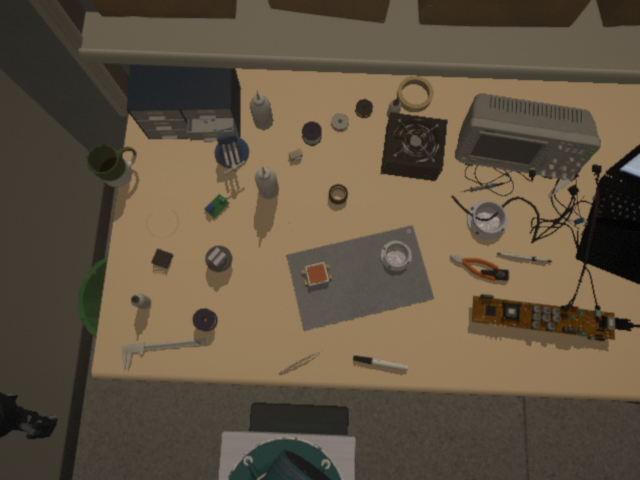

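View pics/scene0.png

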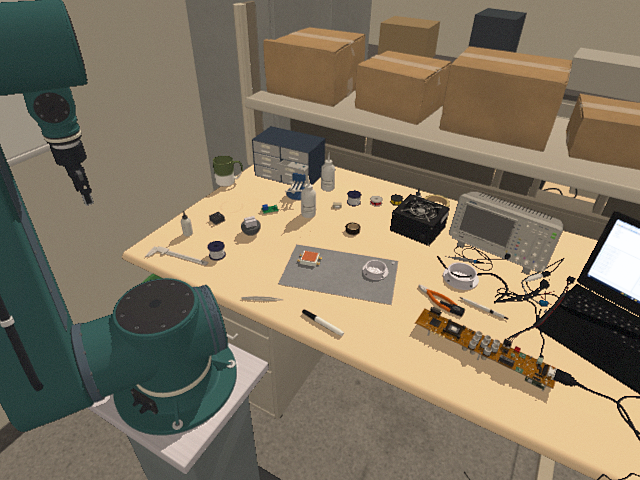

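Top view: the ring seat is at (396,256) on the mat, and the larger look-alike ring at (487,218) is off it. The module is at (317,273).

Candidates that could be confused:
- **Spool:** (205,320) is on the bench. (312,132), (340,121) and (364,107) are at the back, so not those.
- **Holder:** (218,258). The blue thing at (232,152) is something else.
- **Heat sink:** (162,259). The fan heat sink at (415,147) is much bigger.
- **Small bottle:** (140,300). The bottles at (266,183) and (260,110) are large.

I'll check these in close crops.

Run:
```python
import cv2
a=cv2.imread("pics/top0.png")
cv2.imwrite("pics/c1.png",cv2.resize(a[235:345,115:255],None,fx=5.4,fy=5.4,interpolation=cv2.INTER_CUBIC)[:600])
cv2.imwrite("pics/c2.png",cv2.resize(a[220:335,280:440],None,fx=5,fy=5,interpolation=cv2.INTER_CUBIC))
```

```text
(no output)
```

View pics/c1.png

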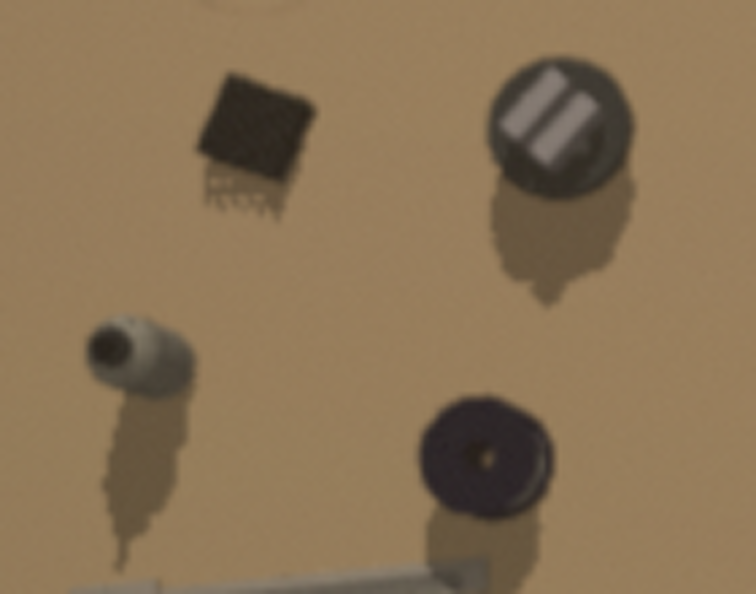

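View pics/c2.png

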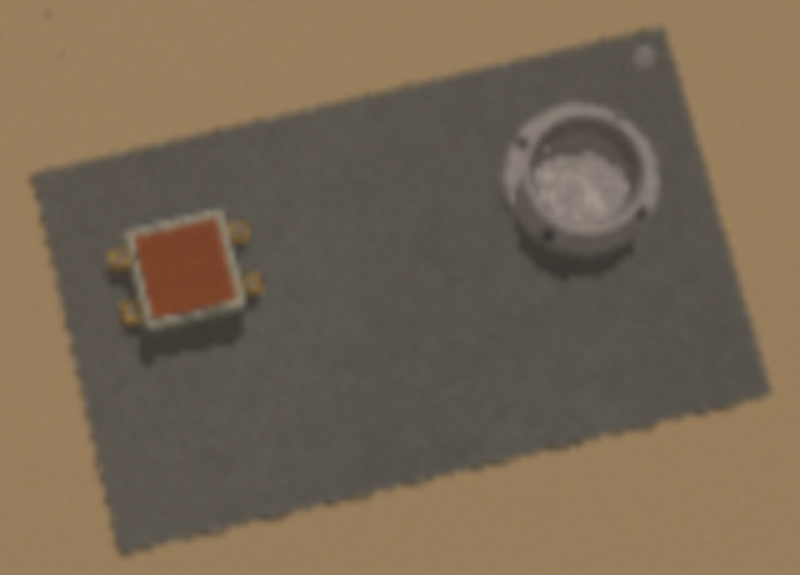

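The crops confirm the choices. In c1, the heat sink (256,127), holder with two jaws (561,127), blue-flanged spool (486,457) and small bottle (140,357) all fit the descriptions. In c2, the mat corners are at (30,175), (662,28), (769,392) and (120,553), the copper pad at (188,268) and the ring seat at (580,175).

Run:
```python
from h import *
A=lambda x,y,z: px("top0",115+(x+.5)/5.4-.5,235+(y+.5)/5.4-.5,z)[:2]
B=lambda x,y,z: px("top0",280+(x+.5)/5-.5,220+(y+.5)/5-.5,z)[:2]
c=np.array([B(*p,2) for p in[(30,175),(662,28),(769,392),(120,553)]])
print("mat",c.round(1).tolist(),c.mean(0)); e=(c[0]-c[1]+c[3]-c[2])/2; print("yaw",np.degrees(np.arctan2(e[1],e[0]))-90, np.linalg.norm(e), np.linalg.norm(c[0]-c[3]),np.linalg.norm(c[1]-c[2]))
print("pad",B(188,268,20)); 
pc=np.array([B(*p,20) for p in[(134,233),(223,217),(241,303),(152,320)]]); print(pc.mean(0))
th=np.arctan2(e[1],e[0])-np.pi/2
R=np.array([[np.cos(th),-np.sin(th)],[np.sin(th),np.cos(th)]])
print("pred mod",c.mean(0)+R@[30,105],"seat",c.mean(0)+R@[30,-105])
print("seat rim", B(584,172,22))
h=np.array([A(*p,21) for p in[(232,72),(316,110),(285,181),(197,151)]]); print("hs",h.mean(0),[np.degrees(np.arctan2(*(h[(i+1)%4]-h[i])[::-1])) for i in range(4)],[np.linalg.norm(h[(i+1)%4]-h[i]) for i in range(4)])
print("holder ball",A(561,127,31)); j=np.array([A(*p,58) for p in[(552,64),(600,101),(547,170),(500,126)]]); print("jaws",j.mean(0),[np.degrees(np.arctan2(*(j[(i+1)%4]-j[i])[::-1])) for i in range(4)],[np.linalg.norm(j[(i+1)%4]-j[i]) for i in range(4)])
print("spool",A(483,457,36)); print("bottle tip",A(110,348,94),"base",A(163,364,3))
```

```text
mat [[583.7, 31.2], [677.0, -294.6], [488.0, -349.0], [393.4, -25.1]] [ 535.51300354 -159.35765755]
yaw 16.1264953471737 338.1714449082214 198.42267228826057 196.63442766968973
pad [535.42388339 -52.58266377]
[535.37864962 -52.33395255]
pred mod [535.16784155 -50.15655471] seat [ 593.49721427 -251.89322534]
seat rim [ 593.36014996 -251.45956182]
hs [556.08086739 340.83939308] [np.float64(-111.67784200810331), np.float64(162.83550830663737), np.float64(73.79461353215083), np.float64(-17.037648448170515)] [np.float64(44.66453739219466), np.float64(36.00484632866491), np.float64(44.44312365150648), np.float64(40.26358206366176)]
holder ball [560.96818796 196.83625466]
jaws [560.78862979 196.69569327] [np.float64(-124.85029879010249), np.float64(147.32405739584135), np.float64(50.152125133631365), np.float64(-34.97561690619314)] [np.float64(28.568676732376378), np.float64(39.22004633379241), np.float64(30.251669669807985), np.float64(36.55656344794944)]
spool [407.0318286  217.00119988]
bottle tip [442.15429538 369.32989908] base [446.04411154 377.46178121]
```

Emit:
{"method": "servo_tool", "body": {
  "twist": [
    [0, 0, -0.07],
    [0, 0, -0.07],
    [0, 0, -0.07],
    [0, 0, -0.07],
    [0, 0, -0.07]
  ],
  "travel": [
    [0.8, -0.64, -0.13],
    [0.8, -0.64, -0.13],
    [0.8, -0.64, -0.13],
    [0.8, -0.64, -0.13],
    [0.8, -0.64, -0.13]
  ],
  "grip": [1, 1, 1, 1, 1]
}}

```text
t: 0.57
ee_pos: [328.4, 384.3, 210.9]
tool_rot: [[-0.811, 0.586, -0.0], [0.586, 0.811, -0.001], [-0.001, -0.001, -1.0]]
wrist_force: [-0.5, -0.5, 0.0]
finger_gap: 85.7
grip_force: 0.0
```

Emit:
{"method": "servo_tool", "body": {
  "twist": [
    [0, 0, 0],
    [0, 0, 0],
    [0, 0, 0],
    [0, 0, 0],
    [0, 0, 0]
  ],
  "travel": [
    [0.8, -0.64, -0.13],
    [0.8, -0.64, -0.13],
    [0.8, -0.64, -0.13],
    [0.8, -0.64, -0.13],
    [0.8, -0.64, -0.13]
  ],
  "grip": [1, 1, 1, 1, 1]
}}

```text
t: 0.98
ee_pos: [448.5, 288.4, 191.1]
tool_rot: [[-0.811, 0.586, -0.0], [0.586, 0.811, -0.001], [-0.0, -0.001, -1.0]]
wrist_force: [-0.5, -0.6, -0.7]
finger_gap: 85.4
grip_force: 0.0
```

Emit:
{"method": "servo_tool", "body": {
  "twist": [
    [0, 0, 0],
    [0, 0, 0],
    [0, 0, 0],
    [0, 0, 0],
    [0, 0, 0],
    [0, 0, 0],
    [0, 0, 0]
  ],
  "travel": [
    [0.77, -0.63, -0.14],
    [0.77, -0.63, -0.14],
    [0.77, -0.63, -0.14],
    [0.77, -0.63, -0.14],
    [0.77, -0.63, -0.14],
    [0.77, -0.63, -0.14],
    [0.77, -0.63, -0.14]
  ],
  "grip": [1, 1, 1, 1, 1, 1, 1]
}}

```text
t: 1.57
ee_pos: [560.1, 197.3, 171.2]
tool_rot: [[-0.813, 0.582, -0.001], [0.582, 0.813, 0.0], [0.001, -0.0, -1.0]]
wrist_force: [0.6, -0.3, 0.1]
finger_gap: 85.7
grip_force: 0.0
```

Run:
```python
from h import *
s=get_state(); print(s["t"],np.round(s["ee_pos"],1),np.round(s["tool_rot"],3).tolist(),np.round(s["q"],1))
snap("wrist","w1"); print(proj("w1",[[561,197,58],[561,197,0]]))
```

```text
1.5667 [560.1 197.3 171.2] [[-0.813, 0.582, -0.001], [0.582, 0.813, 0.0], [0.001, -0.0, -1.0]] [11.5 23.1  0.1 67.   0.  47.1]
[[318.57682423 237.80833336]
 [318.27872128 218.27277477]]
```

View pics/w1.png

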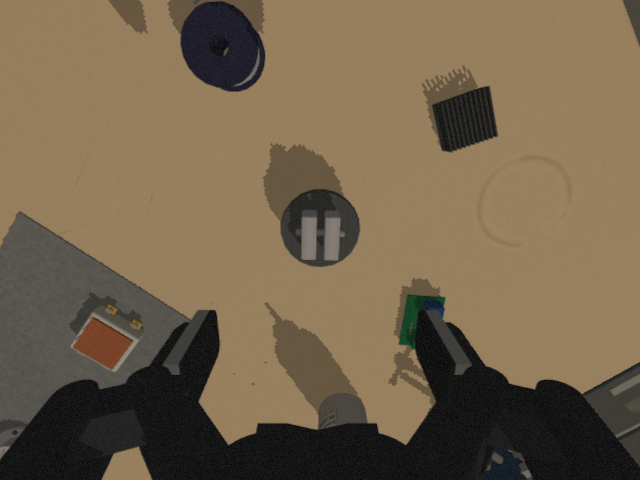

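Wrist view: the holder jaws (302–340, 211–261) run along image vertical, so the yaw is right, and the holder centre is at about (321,236). I'll work out the fine offset, and the large bottle's position to check clearance.

Run:
```python
from h import *
print("jaw",px("w1",321,236,58),"ball",px("w1",320,228,31)); print("bottle base",px("top0",268,190,10),px("top0",265,168,161),"relay",px("top0",216,206,10),"tape",px("top0",338,194,10))
print("spool w1",px("w1",217,43,38), "hs w1",np.mean([px("w1",*p,21) for p in[(433,103),(489,87),(497,137),(443,151)]],0))
```

```text
jaw [560.89338834 199.38419444  58.        ] ball [561.91776659 197.99038536  31.        ]
bottle base [754.3220774   87.48248079  10.        ] [755.32787056  79.7358816  161.        ] relay [704.01773032 220.48505313  10.        ] tape [751.50622527 -97.73415832  10.        ]
spool w1 [407.60463076 219.06464731  38.        ] hs w1 [558.88228365 342.4669766   21.        ]
```

Emit:
{"method": "servo_tool", "body": {
  "twist": [
    [0, 0, 0],
    [0, 0, 0],
    [0, 0, 0],
    [0, 0, 0],
    [0, 0, 0],
    [0, 0, 0],
    [0, 0, 0],
    [0, 0, 0]
  ],
  "travel": [
    [0.007, 0.007, -0.25],
    [0.007, 0.007, -0.5],
    [0.007, 0.007, -0.7],
    [0.007, 0.007, -0.8],
    [0.007, 0.007, -0.87],
    [0.007, 0.007, -0.87],
    [0.007, 0.007, -0.87],
    [0.007, 0.007, -0.87]
  ],
  "grip": [1, 1, 1, 1, 1, 1, 1, 1]
}}

```text
t: 2.28
ee_pos: [562.5, 198.3, 42.2]
tool_rot: [[-0.813, 0.582, 0.002], [0.582, 0.813, 0.0], [-0.001, 0.002, -1.0]]
wrist_force: [0.0, -0.1, -0.3]
finger_gap: 85.0
grip_force: 0.0
```

Emit:
{"method": "servo_tool", "body": {
  "twist": [
    [0, 0, 0],
    [0, 0, 0],
    [0, 0, 0],
    [0, 0, 0],
    [0, 0, 0],
    [0, 0, 0],
    [0, 0, 0],
    [0, 0, 0],
    [0, 0, 0],
    [0, 0, 0]
  ],
  "travel": [
    [0, 0, 0],
    [0, 0, 0],
    [0, 0, 0],
    [0, 0, 0],
    [0, 0, 0],
    [0, 0, 0],
    [0, 0, 0],
    [0, 0, 0],
    [0, 0, 0],
    [0, 0, 0]
  ],
  "grip": [0.1, 0.1, 0.1, 0.1, 0.1, 0.1, 0.1, 0.1, 0.1, 0.1],
  "squeeze": 50
}}

```text
t: 3.12
ee_pos: [562.1, 197.8, 41.2]
tool_rot: [[-0.813, 0.582, 0.001], [0.582, 0.813, 0.0], [-0.0, 0.0, -1.0]]
wrist_force: [-0.8, 0.7, 5.3]
finger_gap: 29.1
grip_force: 49.0
```

Emit:
{"method": "servo_tool", "body": {
  "twist": [
    [0, 0, 0],
    [0, 0, 0],
    [0, 0, 0],
    [0, 0, 0],
    [0, 0, 0]
  ],
  "travel": [
    [0, 0, 0.15],
    [0, 0, 0.3],
    [0, 0, 0.5],
    [0, 0, 0.5],
    [0, 0, 0.5]
  ],
  "grip": [0.1, 0.1, 0.1, 0.1, 0.1]
}}

```text
t: 3.53
ee_pos: [562.6, 197.8, 116.8]
tool_rot: [[-0.813, 0.582, 0.002], [0.582, 0.813, 0.0], [-0.002, 0.002, -1.0]]
wrist_force: [-0.7, -0.1, -3.5]
finger_gap: 28.9
grip_force: 51.0
```

Emit:
{"method": "servo_tool", "body": {
  "twist": [
    [0, 0, 0],
    [0, 0, 0],
    [0, 0, 0],
    [0, 0, 0],
    [0, 0, 0],
    [0, 0, 0]
  ],
  "travel": [
    [0.02, -0.2, 0],
    [0.04, -0.4, 0],
    [0.06, -0.6, 0],
    [0.07, -0.8, 0],
    [0.07, -1, 0],
    [0.07, -1, 0]
  ],
  "grip": [0.1, 0.1, 0.1, 0.1, 0.1, 0.1]
}}

```text
t: 4.03
ee_pos: [571.7, 43.4, 114.2]
tool_rot: [[-0.811, 0.585, -0.002], [0.585, 0.811, -0.001], [0.001, -0.002, -1.0]]
wrist_force: [0.6, -0.5, -2.8]
finger_gap: 28.6
grip_force: 51.1
```

Emit:
{"method": "servo_tool", "body": {
  "twist": [
    [0, 0, 0],
    [0, 0, 0],
    [0, 0, 0],
    [0, 0, 0],
    [0, 0, 0],
    [0, 0, 0]
  ],
  "travel": [
    [0.02, -0.2, 0],
    [0.04, -0.4, 0],
    [0.06, -0.6, 0],
    [0.07, -0.8, 0],
    [0.07, -1, 0],
    [0.07, -1, 0]
  ],
  "grip": [0.1, 0.1, 0.1, 0.1, 0.1, 0.1]
}}

```text
t: 4.53
ee_pos: [582.4, -106.5, 114.1]
tool_rot: [[-0.811, 0.585, -0.002], [0.585, 0.811, -0.001], [0.001, -0.002, -1.0]]
wrist_force: [0.3, -0.7, -3.0]
finger_gap: 28.6
grip_force: 51.3
```

Emit:
{"method": "servo_tool", "body": {
  "twist": [
    [0, 0, 0],
    [0, 0, 0],
    [0, 0, 0],
    [0, 0, 0],
    [0, 0, 0],
    [0, 0, 0],
    [0, 0, 0]
  ],
  "travel": [
    [0.02, -0.2, 0],
    [0.04, -0.4, 0],
    [0.06, -0.6, 0],
    [0.07, -0.8, 0],
    [0.07, -0.9, 0],
    [0.07, -0.9, 0],
    [0.07, -0.9, 0]
  ],
  "grip": [0.1, 0.1, 0.1, 0.1, 0.1, 0.1, 0.1]
}}

```text
t: 5.12
ee_pos: [592.8, -237.2, 114.5]
tool_rot: [[-0.812, 0.583, -0.002], [0.583, 0.812, 0.001], [0.002, 0.0, -1.0]]
wrist_force: [-0.6, 0.7, -3.5]
finger_gap: 28.9
grip_force: 51.4
```

Run:
```python
from h import *
s=get_state(); print(s["t"],np.round(s["ee_pos"],1),np.round(s["tool_rot"],3).tolist(),np.round(s["q"],1))
snap("wrist","w2"); print(proj("w2",[[593.4,-251.7,22],[535,-51.5,20]]).round())
```

```text
5.1167 [ 592.8 -237.2  114.5] [[-0.812, 0.583, -0.002], [0.583, 0.812, 0.001], [0.002, 0.0, -1.0]] [-29.1  29.2   1.3  62.3   0.    6.6]
[[303. 257.]
 [520.  -8.]]
```

View pics/w2.png

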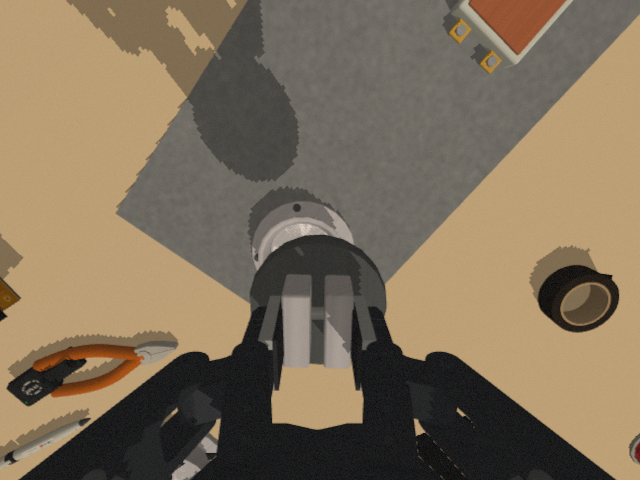

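The seat flange spans about (250–355, 187–) in the picture, which fits the predicted centre (303,257). Aligning and lowering.

Emit:
{"method": "servo_tool", "body": {
  "twist": [
    [0, 0, 0],
    [0, 0, 0],
    [0, 0, 0],
    [0, 0, 0],
    [0, 0, 0],
    [0, 0, 0],
    [0, 0, 0],
    [0, 0, 0]
  ],
  "travel": [
    [0.009, -0.1, 0],
    [0.009, -0.1, 0],
    [0.009, -0.1, -0.1],
    [0.009, -0.1, -0.2],
    [0.009, -0.1, -0.3],
    [0.009, -0.1, -0.37],
    [0.009, -0.1, -0.42],
    [0.009, -0.1, -0.42]
  ],
  "grip": [0.1, 0.1, 0.1, 0.1, 0.1, 0.1, 0.1, 0.1]
}}

```text
t: 5.83
ee_pos: [594.2, -251.5, 51.5]
tool_rot: [[-0.813, 0.582, -0.002], [0.582, 0.813, 0.001], [0.002, -0.0, -1.0]]
wrist_force: [0.2, 0.7, -3.3]
finger_gap: 28.7
grip_force: 51.4
```

Emit:
{"method": "servo_tool", "body": {
  "twist": [
    [0, 0, 0],
    [0, 0, 0],
    [0, 0, 0],
    [0, 0, 0]
  ],
  "travel": [
    [0, 0, -0.005],
    [0, 0, -0.01],
    [0, 0, -0.013],
    [0, 0, -0.013]
  ],
  "grip": [0.1, 0.1, 0.1, 0.1]
}}

```text
t: 6.17
ee_pos: [595.0, -252.4, 51.3]
tool_rot: [[-0.813, 0.582, 0.001], [0.582, 0.813, -0.0], [-0.001, 0.0, -1.0]]
wrist_force: [-1.4, 0.1, -2.7]
finger_gap: 29.0
grip_force: 51.4
```

Emit:
{"method": "servo_tool", "body": {
  "twist": [
    [0, 0, 0],
    [0, 0, 0],
    [0, 0, 0],
    [0, 0, 0]
  ],
  "travel": [
    [0, 0, -0.007],
    [0, 0, -0.013],
    [0, 0, -0.013],
    [0, 0, -0.013]
  ],
  "grip": [0.1, 0.1, 0.1, 0.1]
}}

```text
t: 6.5
ee_pos: [594.9, -252.4, 49.5]
tool_rot: [[-0.813, 0.582, 0.001], [0.582, 0.813, -0.0], [-0.001, 0.0, -1.0]]
wrist_force: [-2.2, 1.1, 5.2]
finger_gap: 28.7
grip_force: 52.3
```

Emit:
{"method": "servo_tool", "body": {
  "twist": [
    [0, 0, 0],
    [0, 0, 0],
    [0, 0, 0],
    [0, 0, 0]
  ],
  "travel": [
    [-0.005, 0.002, -0.003],
    [-0.005, 0.002, -0.006],
    [-0.005, 0.002, -0.006],
    [-0.005, 0.002, -0.006]
  ],
  "grip": [0.1, 0.1, 0.1, 0.1]
}}

```text
t: 6.83
ee_pos: [594.7, -252.3, 49.2]
tool_rot: [[-0.813, 0.582, 0.002], [0.582, 0.813, -0.001], [-0.002, 0.0, -1.0]]
wrist_force: [-1.2, 1.8, 11.4]
finger_gap: 28.9
grip_force: 53.2
```

Emit:
{"method": "servo_tool", "body": {
  "twist": [
    [0, 0, 0],
    [0, 0, 0],
    [0, 0, 0],
    [0, 0, 0],
    [0, 0, 0],
    [0, 0, 0],
    [0, 0, 0],
    [0, 0, 0],
    [0, 0, 0]
  ],
  "travel": [
    [0, 0, 0],
    [0, 0, 0],
    [0, 0, 0],
    [0, 0, 0],
    [0, 0, 0.1],
    [0, 0, 0.3],
    [0, 0, 0.6],
    [0, 0, 0.6],
    [0, 0, 0.6]
  ],
  "grip": [0.6, 0.7, 0.7, 0.7, 0.7, 0.7, 0.7, 1, 1]
}}

```text
t: 7.58
ee_pos: [595.2, -252.7, 140.6]
tool_rot: [[-0.813, 0.582, 0.004], [0.582, 0.813, -0.002], [-0.005, 0.0, -1.0]]
wrist_force: [-0.3, 0.2, -0.4]
finger_gap: 81.3
grip_force: 0.0
```

Run:
```python
from h import *
s=get_state(); print(s["t"],np.round(s["ee_pos"],1),s["wrist_force"])
d=snap("wrist","w3"); print(proj("w3",[[593.4,-251.7,66.5],[593.4,-251.7,22],[593.4,-251.7,6],[535,-51.5,20]]).round())
```

```text
7.5833 [ 595.2 -252.7  140.6] [-0.28447885  0.19545228 -0.37306932]
[[318. 252.]
 [318. 231.]
 [318. 226.]
 [520. -15.]]
```

View pics/w3.png

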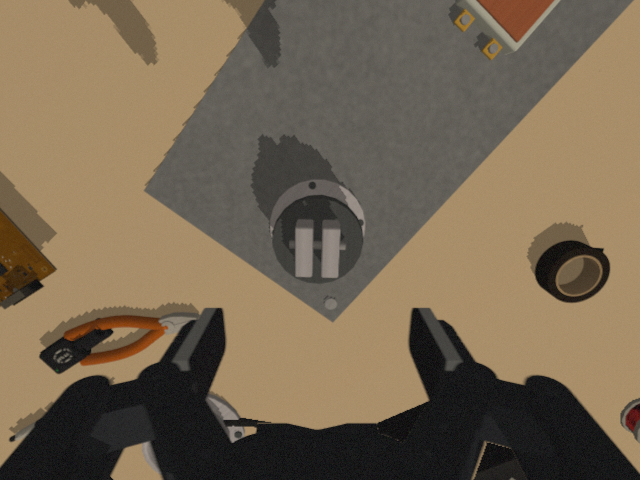

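The holder is seated upright: its jaws centre on (318,250), against the predicted (318,252). Next is the heat sink.

Emit:
{"method": "servo_tool", "body": {
  "twist": [
    [0, 0, 0.1],
    [0, 0, 0.1],
    [0, 0, 0.1],
    [0, 0, 0.1],
    [0, 0, 0.1]
  ],
  "travel": [
    [-0.06, 0.25, 0.05],
    [-0.06, 0.5, 0.1],
    [-0.06, 0.75, 0.1],
    [-0.06, 0.99, 0.1],
    [-0.06, 0.99, 0.1]
  ],
  "grip": [1, 1, 1, 1, 1]
}}

```text
t: 8.05
ee_pos: [583.8, -98.0, 151.9]
tool_rot: [[-0.954, 0.299, -0.002], [0.299, 0.954, 0.002], [0.003, 0.001, -1.0]]
wrist_force: [-0.1, -0.1, -0.2]
finger_gap: 85.3
grip_force: 0.0
```

Emit:
{"method": "servo_tool", "body": {
  "twist": [
    [0, 0, 0],
    [0, 0, 0],
    [0, 0, 0],
    [0, 0, 0],
    [0, 0, 0]
  ],
  "travel": [
    [-0.06, 0.25, 0],
    [-0.06, 0.5, 0],
    [-0.06, 0.75, 0],
    [-0.06, 0.99, 0],
    [-0.06, 0.99, 0]
  ],
  "grip": [1, 1, 1, 1, 1]
}}

```text
t: 8.47
ee_pos: [574.8, 50.1, 151.6]
tool_rot: [[-0.954, 0.299, -0.002], [0.299, 0.954, 0.001], [0.003, 0.001, -1.0]]
wrist_force: [0.5, 0.9, 0.3]
finger_gap: 85.5
grip_force: 0.0
```

Emit:
{"method": "servo_tool", "body": {
  "twist": [
    [0, 0, 0],
    [0, 0, 0],
    [0, 0, 0],
    [0, 0, 0],
    [0, 0, 0]
  ],
  "travel": [
    [-0.06, 0.25, 0],
    [-0.06, 0.5, 0],
    [-0.06, 0.75, 0],
    [-0.06, 0.99, 0],
    [-0.06, 0.99, 0]
  ],
  "grip": [1, 1, 1, 1, 1]
}}

```text
t: 8.88
ee_pos: [566.0, 198.3, 151.5]
tool_rot: [[-0.954, 0.299, -0.002], [0.299, 0.954, 0.001], [0.002, 0.0, -1.0]]
wrist_force: [-0.3, -0.3, -0.9]
finger_gap: 85.5
grip_force: 0.0
```

Emit:
{"method": "servo_tool", "body": {
  "twist": [
    [0, 0, 0],
    [0, 0, 0],
    [0, 0, 0],
    [0, 0, 0],
    [0, 0, 0],
    [0, 0, 0],
    [0, 0, 0]
  ],
  "travel": [
    [-0.06, 0.25, 0],
    [-0.06, 0.5, 0],
    [-0.06, 0.75, 0],
    [-0.06, 0.99, 0],
    [-0.06, 0.99, 0],
    [-0.06, 0.99, 0],
    [-0.06, 0.99, 0]
  ],
  "grip": [1, 1, 1, 1, 1, 1, 1]
}}

```text
t: 9.47
ee_pos: [557.7, 341.2, 151.8]
tool_rot: [[-0.953, 0.303, -0.002], [0.303, 0.953, -0.001], [0.001, -0.002, -1.0]]
wrist_force: [-0.1, -0.4, 0.2]
finger_gap: 85.6
grip_force: 0.0
```

Run:
```python
from h import *
s=get_state(); print(s["t"],np.round(s["ee_pos"],1),np.round(s["tool_rot"],3).tolist(),np.round(s["q"],1))
d=snap("wrist","w4"); cv2.imwrite("pics/w4c.png",cv2.resize(cv2.imread("pics/w4.png")[60:310,160:480],None,fx=2.4,fy=2.4,interpolation=cv2.INTER_CUBIC))
```

```text
9.4667 [557.7 341.2 151.8] [[-0.953, 0.303, -0.002], [0.303, 0.953, -0.001], [0.001, -0.002, -1.0]] [24.3 29.6  8.  68.6 -0.  42. ]
```

View pics/w4c.png

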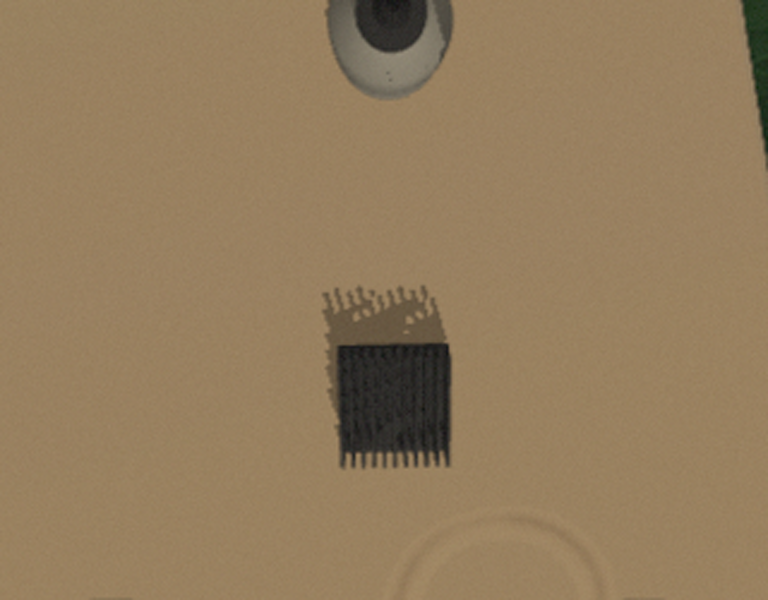

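The heat sink is square to the tool, spanning x 338–450 and y 345 (near foot) to 467 (far top edge) in the crop. Computing its centre.

Run:
```python
from h import *
C=lambda x,y,z: px("w4",160+(x+.5)/2.4-.5,60+(y+.5)/2.4-.5,z)
n=(C(338,346,0)+C(448,345,0))/2; f=(C(341,467,21)+C(450,467,21))/2
print(n,f,(n+f)/2,np.linalg.norm((f-n)[:2]),np.degrees(np.arctan2(*(f-n)[1::-1])))
print("bottle", C(385,20,65))
```

```text
[542.21033134 350.99944792   0.        ] [579.39447316 339.95540516  21.        ] [560.80240225 345.47742654  10.5       ] 38.78957699973668 -16.541918834659175
bottle [448.52220224 376.93903744  65.        ]
```

Emit:
{"method": "servo_tool", "body": {
  "twist": [
    [0, 0, 0],
    [0, 0, 0],
    [0, 0, 0],
    [0, 0, 0],
    [0, 0, 0],
    [0, 0, 0],
    [0, 0, 0],
    [0, 0, 0],
    [0, 0, 0]
  ],
  "travel": [
    [0.006, 0.02, -0.25],
    [0.006, 0.02, -0.5],
    [0.006, 0.02, -0.7],
    [0.006, 0.02, -0.85],
    [0.006, 0.02, -0.93],
    [0.006, 0.02, -0.98],
    [0.006, 0.02, -0.98],
    [0.006, 0.02, -0.98],
    [0.006, 0.02, -0.98]
  ],
  "grip": [1, 1, 1, 1, 1, 1, 1, 1, 1]
}}

```text
t: 10.27
ee_pos: [559.6, 344.9, 7.2]
tool_rot: [[-0.953, 0.303, 0.001], [0.303, 0.953, 0.001], [-0.001, 0.001, -1.0]]
wrist_force: [-0.8, 0.4, 0.8]
finger_gap: 85.4
grip_force: 0.0
```

Emit:
{"method": "servo_tool", "body": {
  "twist": [
    [0, 0, 0],
    [0, 0, 0],
    [0, 0, 0],
    [0, 0, 0],
    [0, 0, 0],
    [0, 0, 0],
    [0, 0, 0],
    [0, 0, 0]
  ],
  "travel": [
    [0, 0, 0],
    [0, 0, 0],
    [0, 0, 0],
    [0, 0, 0],
    [0, 0, 0],
    [0, 0, 0],
    [0, 0, 0],
    [0, 0, 0]
  ],
  "grip": [0.2, 0.2, 0.2, 0.2, 0.2, 0.2, 0.2, 0.2],
  "squeeze": 30
}}

```text
t: 10.93
ee_pos: [559.1, 345.2, 6.5]
tool_rot: [[-0.953, 0.303, 0.001], [0.303, 0.953, 0.0], [-0.001, 0.0, -1.0]]
wrist_force: [-1.2, -0.8, 6.2]
finger_gap: 39.1
grip_force: 30.7
```

Emit:
{"method": "servo_tool", "body": {
  "twist": [
    [0, 0, 0],
    [0, 0, 0],
    [0, 0, 0],
    [0, 0, 0]
  ],
  "travel": [
    [0, 0, 0.15],
    [0, 0, 0.4],
    [0, 0, 0.6],
    [0, 0, 0.6]
  ],
  "grip": [0.2, 0.2, 0.2, 0.2]
}}

```text
t: 11.27
ee_pos: [561.2, 346.2, 101.9]
tool_rot: [[-0.953, 0.303, 0.007], [0.303, 0.953, 0.003], [-0.006, 0.005, -1.0]]
wrist_force: [-0.1, -0.0, -0.0]
finger_gap: 39.1
grip_force: 30.8
```

Emit:
{"method": "servo_tool", "body": {
  "twist": [
    [0, 0, 0.187],
    [0, 0, 0.187],
    [0, 0, 0.187],
    [0, 0, 0.187],
    [0, 0, 0.187],
    [0, 0, 0.187]
  ],
  "travel": [
    [-0.02, -0.25, 0],
    [-0.04, -0.5, 0],
    [-0.053, -0.75, 0],
    [-0.053, -0.88, 0],
    [-0.053, -0.88, 0],
    [-0.053, -0.88, 0]
  ],
  "grip": [0.2, 0.2, 0.2, 0.2, 0.2, 0.2]
}}

```text
t: 11.77
ee_pos: [550.9, 211.9, 95.8]
tool_rot: [[-0.96, -0.279, -0.0], [-0.279, 0.96, -0.0], [0.0, 0.0, -1.0]]
wrist_force: [0.1, 0.0, -0.7]
finger_gap: 39.4
grip_force: 30.8
```

Emit:
{"method": "servo_tool", "body": {
  "twist": [
    [0, 0, 0],
    [0, 0, 0],
    [0, 0, 0],
    [0, 0, 0],
    [0, 0, 0]
  ],
  "travel": [
    [-0.02, -0.25, 0],
    [-0.04, -0.5, 0],
    [-0.053, -0.75, 0],
    [-0.053, -0.88, 0],
    [-0.053, -0.88, 0]
  ],
  "grip": [0.2, 0.2, 0.2, 0.2, 0.2]
}}

```text
t: 12.18
ee_pos: [543.0, 78.4, 95.8]
tool_rot: [[-0.963, -0.27, -0.0], [-0.27, 0.963, -0.001], [0.0, -0.001, -1.0]]
wrist_force: [0.5, 0.5, -0.4]
finger_gap: 38.9
grip_force: 30.9
```

Emit:
{"method": "servo_tool", "body": {
  "twist": [
    [0, 0, 0],
    [0, 0, 0],
    [0, 0, 0],
    [0, 0, 0],
    [0, 0, 0],
    [0, 0, 0],
    [0, 0, 0]
  ],
  "travel": [
    [-0.02, -0.25, 0],
    [-0.04, -0.5, 0],
    [-0.053, -0.75, 0],
    [-0.053, -0.88, 0],
    [-0.053, -0.88, 0],
    [-0.053, -0.88, 0],
    [-0.053, -0.88, 0]
  ],
  "grip": [0.2, 0.2, 0.2, 0.2, 0.2, 0.2, 0.2]
}}

```text
t: 12.77
ee_pos: [535.2, -49.9, 95.8]
tool_rot: [[-0.961, -0.275, -0.0], [-0.275, 0.961, 0.0], [0.0, 0.0, -1.0]]
wrist_force: [-0.2, 0.0, -0.1]
finger_gap: 39.2
grip_force: 30.9
```

Run:
```python
from h import *
s=get_state(); print(s["t"],np.round(s["ee_pos"],1),np.round(s["tool_rot"],3).tolist(),np.round(s["q"],1))
d=snap("wrist","w5"); cv2.imwrite("pics/w5c.png",cv2.resize(cv2.imread("pics/w5.png")[150:400,160:480],None,fx=2.4,fy=2.4,interpolation=cv2.INTER_CUBIC))
```

```text
12.7667 [535.2 -49.9  95.8] [[-0.961, -0.275, -0.0], [-0.275, 0.961, 0.0], [0.0, 0.0, -1.0]] [-14.   20.8 -16.4  52.9   0.  -30. ]
```

View pics/w5c.png

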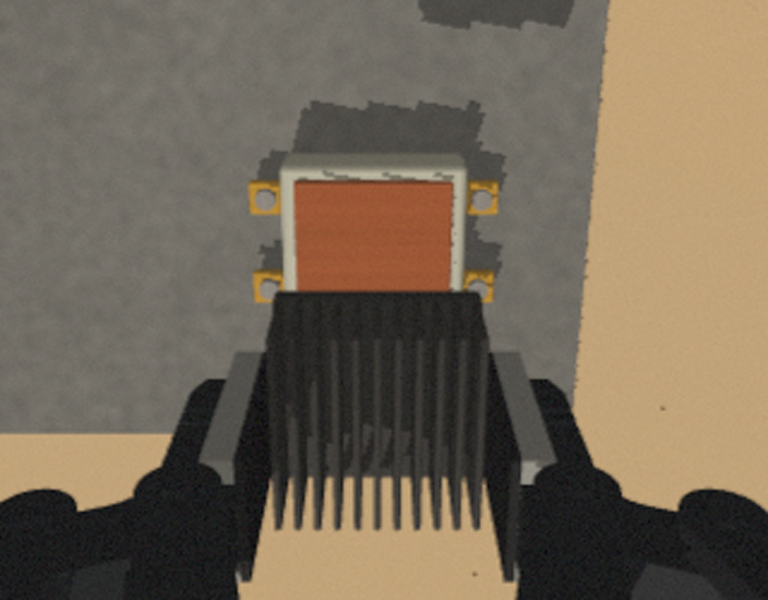

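The heat sink is level in the grip with its near lower edge at (275–482, 293). The pad's near edge is at (294–453, 181), parallel to it. Computing the offset.

Run:
```python
from h import *
C=lambda x,y,z: px("w5",160+(x+.5)/2.4-.5,150+(y+.5)/2.4-.5,z)
tx=np.array([-.962,-.275,0])
h=[C(275,293,89.3),C(482,293,89.3)]; p=[C(294,181,20),C(453,181,20)]; b=[C(281,168,20),C(466,168,20)]
q=[C(281,533,110.3),C(477,530,110.3)]
for n,e in(("hs",h),("pad",p),("block",b),("hsfar",q)): print(n,np.mean(e,0),np.linalg.norm(e[0]-e[1]),np.degrees(np.arctan2(*(e[1]-e[0])[1::-1])))
H=np.mean(h,0)-20*tx; P=np.mean(p,0)-22*tx; B=np.mean(b,0)-26*tx; print("hs",H,"far-based",np.mean(q,0)+20*tx,"mod",P,B, "delta",(P+B)/2-H)
```

```text
hs [517.51120421 -55.3052969   89.3       ] 40.37950888028156 105.90987361312253
pad [515.48391404 -57.07831809  20.        ] 43.3736075798653 105.92363273198332
block [511.9515517  -58.08129319  20.        ] 50.20070852484282 105.92514900233566
hsfar [555.15296354 -44.51066159 110.3       ] 36.56491281350623 106.94025321917815
hs [536.75120421 -49.8052969   89.3       ] far-based [535.91296354 -50.01066159 110.3       ] mod [536.64791404 -51.02831809  20.        ] [536.9635517  -50.93129319  20.        ] delta [ 5.45286616e-02 -1.17450874e+00 -6.93000000e+01]
```

Emit:
{"method": "servo_tool", "body": {
  "twist": [
    [0, 0, 0],
    [0, 0, 0],
    [0, 0, 0],
    [0, 0, 0],
    [0, 0, 0],
    [0, 0, 0],
    [0, 0, 0]
  ],
  "travel": [
    [0.002, -0.007, -0.1],
    [0.002, -0.007, -0.2],
    [0.002, -0.007, -0.3],
    [0.002, -0.007, -0.38],
    [0.002, -0.007, -0.44],
    [0.002, -0.007, -0.45],
    [0.002, -0.007, -0.45]
  ],
  "grip": [0.2, 0.2, 0.2, 0.2, 0.2, 0.2, 0.2]
}}

```text
t: 13.4
ee_pos: [535.2, -51.3, 28.2]
tool_rot: [[-0.961, -0.277, -0.001], [-0.277, 0.961, 0.0], [0.001, 0.0, -1.0]]
wrist_force: [0.3, 0.5, -0.7]
finger_gap: 39.3
grip_force: 30.9
```

Emit:
{"method": "servo_tool", "body": {
  "twist": [
    [0, 0, 0],
    [0, 0, 0],
    [0, 0, 0],
    [0, 0, 0]
  ],
  "travel": [
    [0, 0, -0.005],
    [0, 0, -0.01],
    [0, 0, -0.01],
    [0, 0, -0.01]
  ],
  "grip": [0.2, 0.2, 0.2, 0.2]
}}

```text
t: 13.73
ee_pos: [535.5, -52.1, 27.4]
tool_rot: [[-0.961, -0.276, 0.001], [-0.276, 0.961, -0.0], [-0.001, -0.0, -1.0]]
wrist_force: [-0.6, 0.4, -0.7]
finger_gap: 39.6
grip_force: 30.9
```

Emit:
{"method": "servo_tool", "body": {
  "twist": [
    [0, 0, 0],
    [0, 0, 0],
    [0, 0, 0],
    [0, 0, 0]
  ],
  "travel": [
    [0, 0.003, -0.004],
    [0, 0.003, -0.007],
    [0, 0.003, -0.007],
    [0, 0.003, -0.007]
  ],
  "grip": [0.2, 0.2, 0.2, 0.2]
}}

```text
t: 14.07
ee_pos: [535.5, -51.6, 26.5]
tool_rot: [[-0.961, -0.276, 0.001], [-0.276, 0.961, -0.0], [-0.001, -0.0, -1.0]]
wrist_force: [-2.3, 0.6, 7.8]
finger_gap: 39.2
grip_force: 31.9
```

Emit:
{"method": "servo_tool", "body": {
  "twist": [
    [0, 0, 0],
    [0, 0, 0],
    [0, 0, 0],
    [0, 0, 0],
    [0, 0, 0],
    [0, 0, 0],
    [0, 0, 0],
    [0, 0, 0],
    [0, 0, 0],
    [0, 0, 0]
  ],
  "travel": [
    [0, 0, 0],
    [0, 0, 0],
    [0, 0, 0],
    [0, 0, 0],
    [0, 0, 0.1],
    [0, 0, 0.3],
    [0, 0, 0.6],
    [0, 0, 0.8],
    [0, 0, 0.8],
    [0, 0, 0.8]
  ],
  "grip": [0.6, 0.8, 0.8, 0.8, 0.8, 0.8, 0.8, 1, 1, 1]
}}

```text
t: 14.9
ee_pos: [536.3, -51.8, 147.6]
tool_rot: [[-0.961, -0.276, 0.003], [-0.276, 0.961, -0.001], [-0.003, -0.002, -1.0]]
wrist_force: [-0.6, 0.4, -0.4]
finger_gap: 85.5
grip_force: 0.0
```

Run:
```python
from h import *
s=get_state(); print(s["t"],np.round(s["ee_pos"],1),np.round(s["tool_rot"],3).tolist())
d=snap("wrist","w6"); cv2.imwrite("pics/w6c.png",cv2.resize(cv2.imread("pics/w6.png")[130:330,200:440],None,fx=3,fy=3,interpolation=cv2.INTER_CUBIC))
```

```text
14.9 [536.3 -51.8 147.6] [[-0.961, -0.276, 0.003], [-0.276, 0.961, -0.001], [-0.003, -0.002, -1.0]]
```

View pics/w6c.png

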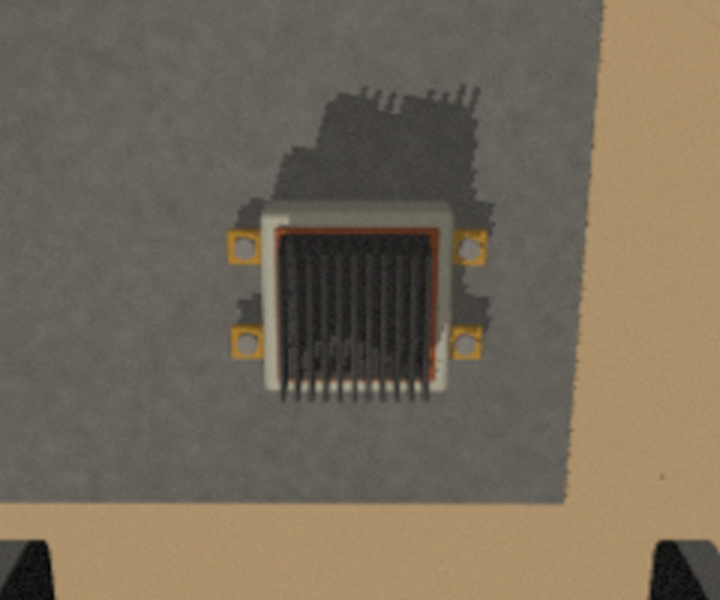

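The heat sink sits centred and square on the pad, with copper margins of about 4 px left and 7 px right (under 0.5 mm off centre). Next is the spool.

Emit:
{"method": "servo_tool", "body": {
  "twist": [
    [0, 0, -0.09],
    [0, 0, -0.09],
    [0, 0, -0.09],
    [0, 0, -0.09],
    [0, 0, -0.09]
  ],
  "travel": [
    [-0.11, 0.23, 0],
    [-0.22, 0.45, 0],
    [-0.33, 0.68, 0],
    [-0.43, 0.9, 0],
    [-0.43, 0.9, 0]
  ],
  "grip": [1, 1, 1, 1, 1]
}}

```text
t: 15.37
ee_pos: [467.1, 87.5, 144.6]
tool_rot: [[-1.0, -0.001, -0.004], [-0.001, 1.0, 0.001], [0.004, 0.001, -1.0]]
wrist_force: [1.6, -1.5, 1.0]
finger_gap: 85.4
grip_force: 0.0
```

Emit:
{"method": "servo_tool", "body": {
  "twist": [
    [0, 0, 0],
    [0, 0, 0],
    [0, 0, 0],
    [0, 0, 0],
    [0, 0, 0],
    [0, 0, 0],
    [0, 0, 0]
  ],
  "travel": [
    [-0.11, 0.23, 0],
    [-0.22, 0.45, 0],
    [-0.33, 0.68, 0],
    [-0.43, 0.9, 0],
    [-0.43, 0.9, 0],
    [-0.43, 0.9, 0],
    [-0.43, 0.9, 0]
  ],
  "grip": [1, 1, 1, 1, 1, 1, 1]
}}

```text
t: 15.95
ee_pos: [406.0, 218.1, 145.1]
tool_rot: [[-1.0, 0.002, -0.001], [0.002, 1.0, -0.001], [0.001, -0.001, -1.0]]
wrist_force: [0.0, 0.4, 0.2]
finger_gap: 85.1
grip_force: 0.0
```

Run:
```python
from h import *
s=get_state(); print(s["t"],np.round(s["ee_pos"],1),np.round(s["tool_rot"],3).tolist(),np.round(s["q"],1))
d=snap("wrist","w7"); im=d["image"].astype(int)
print(proj("w7",[[407.5,218.3,38]]).round())
m=((im[:,:,2]-im[:,:,0]>12)&(im[:,:,2]-im[:,:,1]>12)).astype(np.uint8)
n,l,st,c=cv2.connectedComponentsWithStats(m)
for i in range(1,n):
    if st[i,4]>300: print(st[i],c[i],px("w7",*c[i],30))
```

```text
15.95 [406.  218.1 145.1] [[-1.0, 0.002, -0.001], [0.002, 1.0, -0.001], [0.001, -0.001, -1.0]] [ 18.1  11.6 -21.5  57.   -0.   18.2]
[[318. 242.]]
```

View pics/w7.png

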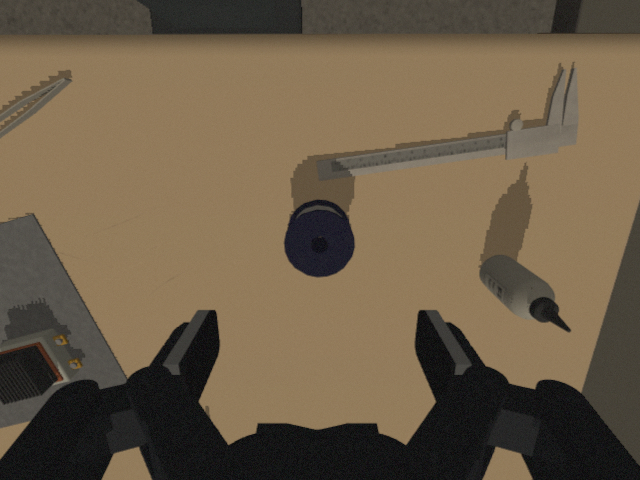

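The spool's top centre is at (320,243), about 1.5 mm from where I predicted. The caliper (320–575, 65–180) is clear of the fingers, and the small bottle is at (500,275).

Emit:
{"method": "servo_tool", "body": {
  "twist": [
    [0, 0, 0],
    [0, 0, 0],
    [0, 0, 0],
    [0, 0, 0],
    [0, 0, 0],
    [0, 0, 0],
    [0, 0, 0],
    [0, 0, 0],
    [0, 0, 0]
  ],
  "travel": [
    [0.015, 0.01, -0.25],
    [0.015, 0.01, -0.5],
    [0.015, 0.01, -0.7],
    [0.015, 0.01, -0.83],
    [0.015, 0.01, -0.9],
    [0.015, 0.01, -0.94],
    [0.015, 0.01, -0.94],
    [0.015, 0.01, -0.94],
    [0.015, 0.01, -0.94]
  ],
  "grip": [1, 1, 1, 1, 1, 1, 1, 1, 1]
}}

```text
t: 16.75
ee_pos: [409.3, 219.8, 5.7]
tool_rot: [[-1.0, 0.003, 0.001], [0.003, 1.0, 0.0], [-0.001, 0.0, -1.0]]
wrist_force: [0.9, -0.1, 0.1]
finger_gap: 85.1
grip_force: 0.0
```

Emit:
{"method": "servo_tool", "body": {
  "twist": [
    [0, 0, 0],
    [0, 0, 0],
    [0, 0, 0],
    [0, 0, 0],
    [0, 0, 0],
    [0, 0, 0],
    [0, 0, 0],
    [0, 0, 0]
  ],
  "travel": [
    [0, 0, 0],
    [0, 0, 0],
    [0, 0, 0],
    [0, 0, 0],
    [0, 0, 0],
    [0, 0, 0],
    [0, 0, 0],
    [0, 0, 0]
  ],
  "grip": [0.4, 0.4, 0.4, 0.4, 0.4, 0.4, 0.4, 0.4],
  "squeeze": 50
}}

```text
t: 17.42
ee_pos: [408.9, 219.9, 5.7]
tool_rot: [[-1.0, 0.003, 0.001], [0.003, 1.0, -0.0], [-0.001, -0.0, -1.0]]
wrist_force: [-2.7, -4.1, 12.7]
finger_gap: 52.4
grip_force: 50.5
```

Emit:
{"method": "servo_tool", "body": {
  "twist": [
    [0, 0, 0],
    [0, 0, 0],
    [0, 0, 0],
    [0, 0, 0],
    [0, 0, 0],
    [0, 0, 0],
    [0, 0, 0]
  ],
  "travel": [
    [0, 0, 0.1],
    [0, 0, 0.2],
    [0, 0, 0.4],
    [0, 0, 0.6],
    [0, 0, 0.7],
    [0, 0, 0.7],
    [0, 0, 0.7]
  ],
  "grip": [0.4, 0.4, 0.4, 0.4, 0.4, 0.4, 0.4]
}}

```text
t: 18.0
ee_pos: [408.7, 220.0, 109.9]
tool_rot: [[-1.0, 0.003, 0.001], [0.003, 1.0, 0.0], [-0.001, 0.0, -1.0]]
wrist_force: [-0.1, 0.2, -4.3]
finger_gap: 52.2
grip_force: 54.6
```

Emit:
{"method": "servo_tool", "body": {
  "twist": [
    [0, 0, -0.035],
    [0, 0, -0.07],
    [0, 0, -0.1],
    [0, 0, -0.137],
    [0, 0, -0.137]
  ],
  "travel": [
    [0.09, -0.2, 0],
    [0.17, -0.4, 0],
    [0.26, -0.6, 0],
    [0.35, -0.825, 0],
    [0.35, -0.825, 0]
  ],
  "grip": [0.4, 0.4, 0.4, 0.4, 0.4]
}}

```text
t: 18.42
ee_pos: [462.5, 91.7, 108.2]
tool_rot: [[-0.903, 0.43, -0.001], [0.43, 0.903, -0.002], [0.0, -0.002, -1.0]]
wrist_force: [0.2, 1.2, -4.2]
finger_gap: 52.6
grip_force: 55.0
```

Emit:
{"method": "servo_tool", "body": {
  "twist": [
    [0, 0, -0.035],
    [0, 0, -0.07],
    [0, 0, -0.1],
    [0, 0, -0.137],
    [0, 0, -0.137]
  ],
  "travel": [
    [0.09, -0.2, 0],
    [0.17, -0.4, 0],
    [0.26, -0.6, 0],
    [0.35, -0.825, 0],
    [0.35, -0.825, 0]
  ],
  "grip": [0.4, 0.4, 0.4, 0.4, 0.4]
}}

```text
t: 18.83
ee_pos: [515.3, -32.2, 108.0]
tool_rot: [[-0.641, 0.767, -0.001], [0.767, 0.641, -0.001], [-0.001, -0.001, -1.0]]
wrist_force: [-1.1, 0.0, -3.6]
finger_gap: 52.5
grip_force: 55.1
```

Emit:
{"method": "servo_tool", "body": {
  "twist": [
    [0, 0, -0.035],
    [0, 0, -0.07],
    [0, 0, -0.1],
    [0, 0, -0.137],
    [0, 0, -0.137],
    [0, 0, -0.137],
    [0, 0, -0.137]
  ],
  "travel": [
    [0.09, -0.2, 0],
    [0.17, -0.4, 0],
    [0.26, -0.6, 0],
    [0.34, -0.825, 0],
    [0.34, -0.825, 0],
    [0.34, -0.825, 0],
    [0.34, -0.825, 0]
  ],
  "grip": [0.4, 0.4, 0.4, 0.4, 0.4, 0.4, 0.4]
}}

```text
t: 19.42
ee_pos: [563.6, -150.9, 108.2]
tool_rot: [[-0.274, 0.962, -0.003], [0.962, 0.274, 0.001], [0.002, -0.002, -1.0]]
wrist_force: [-0.0, 0.8, -4.7]
finger_gap: 52.5
grip_force: 55.1
```

Emit:
{"method": "servo_tool", "body": {
  "twist": [
    [0, 0, 0],
    [0, 0, 0],
    [0, 0, 0],
    [0, 0, 0],
    [0, 0, 0],
    [0, 0, 0],
    [0, 0, 0],
    [0, 0, 0],
    [0, 0, 0]
  ],
  "travel": [
    [0.009, -0.003, -0.15],
    [0.009, -0.003, -0.3],
    [0.009, -0.003, -0.45],
    [0.009, -0.003, -0.55],
    [0.009, -0.003, -0.62],
    [0.009, -0.003, -0.65],
    [0.009, -0.003, -0.66],
    [0.009, -0.003, -0.66],
    [0.009, -0.003, -0.66]
  ],
  "grip": [0.4, 0.4, 0.4, 0.4, 0.4, 0.4, 0.4, 0.4, 0.4]
}}

```text
t: 20.17
ee_pos: [566.4, -151.8, 11.7]
tool_rot: [[-0.274, 0.962, 0.001], [0.962, 0.274, -0.0], [-0.001, 0.001, -1.0]]
wrist_force: [0.3, -0.4, -3.9]
finger_gap: 52.5
grip_force: 55.1
```

Emit:
{"method": "servo_tool", "body": {
  "twist": [
    [0, 0, 0],
    [0, 0, 0],
    [0, 0, 0],
    [0, 0, 0]
  ],
  "travel": [
    [0, 0, -0.005],
    [0, 0, -0.008],
    [0, 0, -0.008],
    [0, 0, -0.008]
  ],
  "grip": [0.4, 0.4, 0.4, 0.4]
}}

```text
t: 20.5
ee_pos: [566.0, -151.8, 10.0]
tool_rot: [[-0.273, 0.962, 0.0], [0.962, 0.273, -0.0], [-0.0, 0.0, -1.0]]
wrist_force: [-0.8, -0.7, -4.5]
finger_gap: 52.6
grip_force: 55.1
```

Emit:
{"method": "servo_tool", "body": {
  "twist": [
    [0, 0, 0],
    [0, 0, 0],
    [0, 0, 0],
    [0, 0, 0]
  ],
  "travel": [
    [-0.005, 0.002, -0.008],
    [-0.005, 0.002, -0.013],
    [-0.005, 0.002, -0.017],
    [-0.005, 0.002, -0.017]
  ],
  "grip": [0.4, 0.4, 0.4, 0.4]
}}

```text
t: 20.83
ee_pos: [565.1, -151.4, 7.7]
tool_rot: [[-0.273, 0.962, 0.0], [0.962, 0.273, -0.0], [-0.0, 0.0, -1.0]]
wrist_force: [-3.7, 1.0, 7.8]
finger_gap: 52.8
grip_force: 56.3
```

Emit:
{"method": "servo_tool", "body": {
  "twist": [
    [0, 0, 0],
    [0, 0, 0],
    [0, 0, 0],
    [0, 0, 0],
    [0, 0, 0],
    [0, 0, 0],
    [0, 0, 0],
    [0, 0, 0],
    [0, 0, 0],
    [0, 0, 0]
  ],
  "travel": [
    [0, 0, 0],
    [0, 0, 0],
    [0, 0, 0],
    [0, 0, 0],
    [0, 0, 0.1],
    [0, 0, 0.3],
    [0, 0, 0.6],
    [0, 0, 0.9],
    [0, 0, 0.9],
    [0, 0, 0.9]
  ],
  "grip": [0.8, 0.9, 0.9, 0.9, 0.9, 0.9, 0.9, 1, 1, 1]
}}

```text
t: 21.67
ee_pos: [566.7, -152.1, 145.2]
tool_rot: [[-0.273, 0.962, 0.005], [0.962, 0.273, -0.002], [-0.003, 0.004, -1.0]]
wrist_force: [0.0, -0.3, 0.0]
finger_gap: 85.1
grip_force: 0.0
```

Run:
```python
from h import *
s=get_state(); print(s["t"],np.round(s["ee_pos"],1)); snap("wrist","w8")
print("w7 bottle proj",proj("w7",[[447,377.3,0],[447,377.3,65],[447,377.3,96]]).round().tolist())
print("tip",px("w7",569,331,96),"body",px("w7",541,305,70))
```

```text
21.6667 [ 566.7 -152.1  145.2]
w7 bottle proj [[495.0, 269.0], [538.0, 305.0], [567.0, 329.0]]
tip [448.4099202  378.71948214  96.        ] body [444.21070727 375.81535324  70.        ]
```

Emit:
{"method": "servo_tool", "body": {
  "twist": [
    [0, 0, 0.035],
    [0, 0, 0.07],
    [0, 0, 0.1],
    [0, 0, 0.125],
    [0, 0, 0.125]
  ],
  "travel": [
    [-0.05, 0.2, 0],
    [-0.1, 0.45, 0],
    [-0.15, 0.7, 0],
    [-0.2, 0.88, 0],
    [-0.2, 0.88, 0]
  ],
  "grip": [1, 1, 1, 1, 1]
}}

```text
t: 22.13
ee_pos: [532.6, -15.3, 140.5]
tool_rot: [[-0.627, 0.779, -0.004], [0.779, 0.627, 0.002], [0.004, -0.002, -1.0]]
wrist_force: [0.3, 0.6, 0.7]
finger_gap: 85.2
grip_force: 0.0
```

Emit:
{"method": "servo_tool", "body": {
  "twist": [
    [0, 0, 0.035],
    [0, 0, 0.07],
    [0, 0, 0.1],
    [0, 0, 0.125],
    [0, 0, 0.125]
  ],
  "travel": [
    [-0.05, 0.2, 0],
    [-0.1, 0.45, 0],
    [-0.15, 0.7, 0],
    [-0.2, 0.88, 0],
    [-0.2, 0.88, 0]
  ],
  "grip": [1, 1, 1, 1, 1]
}}

```text
t: 22.55
ee_pos: [503.0, 116.0, 140.6]
tool_rot: [[-0.877, 0.48, -0.003], [0.48, 0.877, 0.001], [0.003, -0.001, -1.0]]
wrist_force: [0.3, -0.2, -0.3]
finger_gap: 85.7
grip_force: 0.0
```

Emit:
{"method": "servo_tool", "body": {
  "twist": [
    [0, 0, 0.035],
    [0, 0, 0.07],
    [0, 0, 0.1],
    [0, 0, 0.125],
    [0, 0, 0.125]
  ],
  "travel": [
    [-0.05, 0.2, 0],
    [-0.1, 0.45, 0],
    [-0.15, 0.7, 0],
    [-0.2, 0.88, 0],
    [-0.2, 0.88, 0]
  ],
  "grip": [1, 1, 1, 1, 1]
}}

```text
t: 22.97
ee_pos: [473.6, 247.6, 140.6]
tool_rot: [[-0.994, 0.108, -0.002], [0.108, 0.994, 0.0], [0.002, -0.0, -1.0]]
wrist_force: [-1.2, -0.6, -0.8]
finger_gap: 85.5
grip_force: 0.0
```

Emit:
{"method": "servo_tool", "body": {
  "twist": [
    [0, 0, 0.035],
    [0, 0, 0.07],
    [0, 0, 0.1],
    [0, 0, 0.125],
    [0, 0, 0.125],
    [0, 0, 0.125],
    [0, 0, 0.125]
  ],
  "travel": [
    [-0.05, 0.2, 0],
    [-0.1, 0.45, 0],
    [-0.15, 0.7, 0],
    [-0.19, 0.88, 0],
    [-0.19, 0.88, 0],
    [-0.19, 0.88, 0],
    [-0.19, 0.88, 0]
  ],
  "grip": [1, 1, 1, 1, 1, 1, 1]
}}

```text
t: 23.55
ee_pos: [446.8, 375.4, 141.1]
tool_rot: [[-0.963, -0.271, -0.001], [-0.271, 0.963, -0.001], [0.002, -0.001, -1.0]]
wrist_force: [-0.4, -0.3, -0.2]
finger_gap: 85.5
grip_force: 0.0
```

Run:
```python
from h import *
s=get_state(); print(s["t"],np.round(s["ee_pos"],1),np.round(s["q"],1)); snap("wrist","w9")
print(proj("w9",[[447,377.3,0],[447,377.3,65],[447,377.3,96]]).round().tolist())
a=cv2.imread("pics/w9.png")[120:330,210:430]; b=cv2.imread("pics/w8.png")[120:330,210:430]
cv2.imwrite("pics/w89.png",cv2.resize(np.hstack([a,b]),None,fx=1.8,fy=1.8,interpolation=cv2.INTER_CUBIC))
```

```text
23.55 [446.8 375.4 141.1] [32.1 23.1 -4.8 62.2 -0.  16.3]
[[320.0, 228.0], [320.0, 256.0], [321.0, 275.0]]
```

View pics/w89.png

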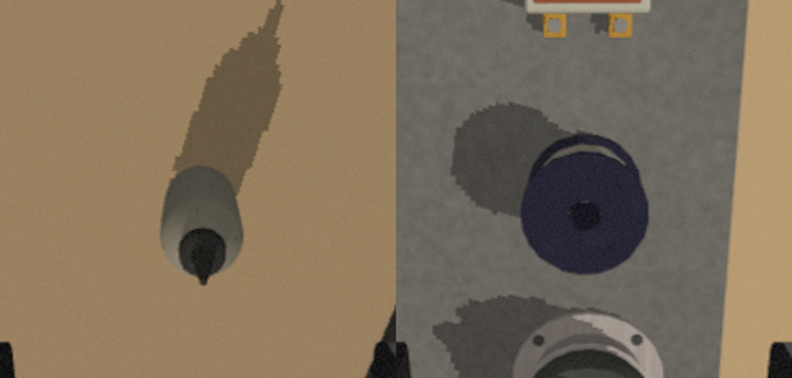

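The bottle's tip is at (203,283) in the crop, within 2 px of prediction. On the right, the spool stands upright, in line with the module's lugs and the seat flange (columns 585 against 588). Grasping the bottle.

Emit:
{"method": "servo_tool", "body": {
  "twist": [
    [0, 0, 0],
    [0, 0, 0],
    [0, 0, 0],
    [0, 0, 0],
    [0, 0, 0],
    [0, 0, 0],
    [0, 0, 0],
    [0, 0, 0]
  ],
  "travel": [
    [0.007, 0.023, -0.1],
    [0.007, 0.023, -0.3],
    [0.007, 0.023, -0.5],
    [0.007, 0.023, -0.65],
    [0.007, 0.023, -0.73],
    [0.007, 0.023, -0.75],
    [0.007, 0.023, -0.75],
    [0.007, 0.023, -0.75]
  ],
  "grip": [1, 1, 1, 1, 1, 1, 1, 1]
}}

```text
t: 24.27
ee_pos: [448.4, 379.5, 30.5]
tool_rot: [[-0.962, -0.272, 0.001], [-0.272, 0.962, 0.0], [-0.001, 0.0, -1.0]]
wrist_force: [0.1, 0.1, 0.0]
finger_gap: 85.1
grip_force: 0.0
```

Emit:
{"method": "servo_tool", "body": {
  "twist": [
    [0, 0, 0],
    [0, 0, 0],
    [0, 0, 0],
    [0, 0, 0],
    [0, 0, 0],
    [0, 0, 0],
    [0, 0, 0],
    [0, 0, 0],
    [0, 0, 0],
    [0, 0, 0]
  ],
  "travel": [
    [0, 0, 0],
    [0, 0, 0],
    [0, 0, 0],
    [0, 0, 0],
    [0, 0, 0],
    [0, 0, 0],
    [0, 0, 0],
    [0, 0, 0],
    [0, 0, 0],
    [0, 0, 0]
  ],
  "grip": [0.15, 0.15, 0.15, 0.15, 0.15, 0.15, 0.15, 0.15, 0.15, 0.15],
  "squeeze": 25
}}

```text
t: 25.1
ee_pos: [447.9, 380.1, 30.1]
tool_rot: [[-0.962, -0.273, 0.001], [-0.273, 0.962, 0.0], [-0.001, 0.0, -1.0]]
wrist_force: [-0.3, -1.1, 5.9]
finger_gap: 32.4
grip_force: 26.6
```

Emit:
{"method": "servo_tool", "body": {
  "twist": [
    [0, 0, 0],
    [0, 0, 0],
    [0, 0, 0],
    [0, 0, 0],
    [0, 0, 0],
    [0, 0, 0]
  ],
  "travel": [
    [0, 0, 0.1],
    [0, 0, 0.25],
    [0, 0, 0.45],
    [0, 0, 0.6],
    [0, 0, 0.6],
    [0, 0, 0.6]
  ],
  "grip": [0.15, 0.15, 0.15, 0.15, 0.15, 0.15]
}}

```text
t: 25.6
ee_pos: [448.2, 380.4, 120.5]
tool_rot: [[-0.962, -0.273, 0.002], [-0.273, 0.962, 0.001], [-0.002, 0.001, -1.0]]
wrist_force: [-0.4, 0.7, -1.0]
finger_gap: 32.5
grip_force: 26.1
```

Emit:
{"method": "servo_tool", "body": {
  "twist": [
    [0, 0, 0],
    [0, 0, 0],
    [0, 0, 0],
    [0, 0, 0],
    [0, 0, 0]
  ],
  "travel": [
    [0.02, -0.2, 0],
    [0.05, -0.45, 0],
    [0.07, -0.7, 0],
    [0.09, -0.87, 0],
    [0.09, -0.87, 0]
  ],
  "grip": [0.15, 0.15, 0.15, 0.15, 0.15]
}}

```text
t: 26.02
ee_pos: [460.7, 245.6, 118.5]
tool_rot: [[-0.963, -0.27, -0.002], [-0.27, 0.963, -0.002], [0.003, -0.001, -1.0]]
wrist_force: [0.0, 0.5, -1.4]
finger_gap: 32.4
grip_force: 26.0
```

Emit:
{"method": "servo_tool", "body": {
  "twist": [
    [0, 0, 0],
    [0, 0, 0],
    [0, 0, 0],
    [0, 0, 0],
    [0, 0, 0]
  ],
  "travel": [
    [0.02, -0.2, 0],
    [0.05, -0.45, 0],
    [0.07, -0.7, 0],
    [0.09, -0.87, 0],
    [0.09, -0.87, 0]
  ],
  "grip": [0.15, 0.15, 0.15, 0.15, 0.15]
}}

```text
t: 26.43
ee_pos: [474.6, 115.6, 118.6]
tool_rot: [[-0.963, -0.27, -0.002], [-0.27, 0.963, -0.001], [0.002, -0.001, -1.0]]
wrist_force: [-0.1, 0.8, -1.3]
finger_gap: 32.4
grip_force: 26.0
```

Emit:
{"method": "servo_tool", "body": {
  "twist": [
    [0, 0, 0],
    [0, 0, 0],
    [0, 0, 0],
    [0, 0, 0],
    [0, 0, 0]
  ],
  "travel": [
    [0.02, -0.2, 0],
    [0.05, -0.45, 0],
    [0.07, -0.7, 0],
    [0.09, -0.87, 0],
    [0.09, -0.87, 0]
  ],
  "grip": [0.15, 0.15, 0.15, 0.15, 0.15]
}}

```text
t: 26.85
ee_pos: [488.6, -14.7, 118.7]
tool_rot: [[-0.963, -0.27, -0.001], [-0.27, 0.963, -0.001], [0.001, -0.0, -1.0]]
wrist_force: [-0.4, 0.8, -0.4]
finger_gap: 32.5
grip_force: 26.0
```

Emit:
{"method": "servo_tool", "body": {
  "twist": [
    [0, 0, 0],
    [0, 0, 0],
    [0, 0, 0],
    [0, 0, 0],
    [0, 0, 0]
  ],
  "travel": [
    [0.02, -0.2, 0],
    [0.05, -0.45, 0],
    [0.07, -0.7, 0],
    [0.09, -0.87, 0],
    [0.09, -0.87, 0]
  ],
  "grip": [0.15, 0.15, 0.15, 0.15, 0.15]
}}

```text
t: 27.27
ee_pos: [502.4, -145.2, 118.6]
tool_rot: [[-0.963, -0.27, -0.0], [-0.27, 0.963, -0.001], [0.001, -0.0, -1.0]]
wrist_force: [-0.6, -0.0, -1.5]
finger_gap: 32.9
grip_force: 26.0
```

Emit:
{"method": "servo_tool", "body": {
  "twist": [
    [0, 0, 0],
    [0, 0, 0],
    [0, 0, 0],
    [0, 0, 0],
    [0, 0, 0],
    [0, 0, 0],
    [0, 0, 0]
  ],
  "travel": [
    [0.02, -0.2, 0],
    [0.05, -0.45, 0],
    [0.07, -0.7, 0],
    [0.09, -0.87, 0],
    [0.09, -0.87, 0],
    [0.09, -0.87, 0],
    [0.09, -0.87, 0]
  ],
  "grip": [0.15, 0.15, 0.15, 0.15, 0.15, 0.15, 0.15]
}}

```text
t: 27.85
ee_pos: [515.1, -271.0, 118.9]
tool_rot: [[-0.962, -0.274, -0.001], [-0.274, 0.962, 0.001], [0.001, 0.002, -1.0]]
wrist_force: [0.6, -0.1, -1.5]
finger_gap: 32.6
grip_force: 26.0
```

Emit:
{"method": "servo_tool", "body": {
  "twist": [
    [0, 0, 0],
    [0, 0, 0],
    [0, 0, 0],
    [0, 0, 0],
    [0, 0, 0],
    [0, 0, 0],
    [0, 0, 0],
    [0, 0, 0]
  ],
  "travel": [
    [0, -0.02, -0.1],
    [0, -0.02, -0.25],
    [0, -0.02, -0.4],
    [0, -0.02, -0.5],
    [0, -0.02, -0.54],
    [0, -0.02, -0.56],
    [0, -0.02, -0.56],
    [0, -0.02, -0.56]
  ],
  "grip": [0.15, 0.15, 0.15, 0.15, 0.15, 0.15, 0.15, 0.15]
}}

```text
t: 28.52
ee_pos: [515.7, -275.2, 36.5]
tool_rot: [[-0.962, -0.274, 0.001], [-0.274, 0.962, -0.001], [-0.001, -0.001, -1.0]]
wrist_force: [0.1, -0.9, -0.9]
finger_gap: 32.4
grip_force: 26.1
```

Emit:
{"method": "servo_tool", "body": {
  "twist": [
    [0, 0, 0],
    [0, 0, 0],
    [0, 0, 0],
    [0, 0, 0]
  ],
  "travel": [
    [0, 0, -0.006],
    [0, 0, -0.011],
    [0, 0, -0.011],
    [0, 0, -0.011]
  ],
  "grip": [0.15, 0.15, 0.15, 0.15]
}}

```text
t: 28.85
ee_pos: [515.3, -275.6, 34.3]
tool_rot: [[-0.962, -0.273, 0.0], [-0.273, 0.962, -0.0], [-0.0, -0.0, -1.0]]
wrist_force: [-0.5, 0.1, -2.1]
finger_gap: 32.1
grip_force: 26.1
```

Emit:
{"method": "servo_tool", "body": {
  "twist": [
    [0, 0, 0],
    [0, 0, 0],
    [0, 0, 0],
    [0, 0, 0]
  ],
  "travel": [
    [0, 0.007, -0.006],
    [0, 0.007, -0.012],
    [0, 0.007, -0.016],
    [0, 0.007, -0.016]
  ],
  "grip": [0.15, 0.15, 0.15, 0.15]
}}

```text
t: 29.18
ee_pos: [515.3, -274.4, 32.1]
tool_rot: [[-0.962, -0.273, 0.0], [-0.273, 0.962, -0.0], [-0.0, -0.0, -1.0]]
wrist_force: [-1.7, 1.0, 6.2]
finger_gap: 32.7
grip_force: 26.6
```

Contact. I'll release, retreat straight up and check.

Emit:
{"method": "servo_tool", "body": {
  "twist": [
    [0, 0, 0],
    [0, 0, 0],
    [0, 0, 0],
    [0, 0, 0],
    [0, 0, 0],
    [0, 0, 0],
    [0, 0, 0],
    [0, 0, 0],
    [0, 0, 0],
    [0, 0, 0],
    [0, 0, 0],
    [0, 0, 0]
  ],
  "travel": [
    [0, 0, 0],
    [0, 0, 0],
    [0, 0, 0],
    [0, 0, 0],
    [0, 0, 0],
    [0, 0, 0.1],
    [0, 0, 0.3],
    [0, 0, 0.6],
    [0, 0, 0.9],
    [0, 0, 1],
    [0, 0, 1],
    [0, 0, 1]
  ],
  "grip": [0.5, 0.8, 0.9, 0.9, 0.9, 0.9, 0.9, 0.9, 0.9, 1, 1, 1]
}}

```text
t: 30.18
ee_pos: [515.7, -274.8, 182.7]
tool_rot: [[-0.962, -0.273, 0.002], [-0.273, 0.962, -0.001], [-0.001, -0.002, -1.0]]
wrist_force: [0.3, -0.1, -0.2]
finger_gap: 85.3
grip_force: 0.0
```

Emit:
{"method": "servo_tool", "body": {
  "twist": [
    [0, 0, 0],
    [0, 0, 0],
    [0, 0, 0],
    [0, 0, 0],
    [0, 0, 0],
    [0, 0, 0],
    [0, 0, 0]
  ],
  "travel": [
    [0, 0, 0.2],
    [-0.2, 0, 0.4],
    [-0.4, 0.2, 0.6],
    [-0.6, 0.4, 0.6],
    [-0.8, 0.4, 0.6],
    [-0.8, 0.4, 0.6],
    [-0.8, 0.4, 0.6]
  ],
  "grip": [1, 1, 1, 1, 1, 1, 1]
}}

```text
t: 30.77
ee_pos: [393.9, -213.8, 271.1]
tool_rot: [[-0.962, -0.273, -0.001], [-0.273, 0.962, 0.0], [0.0, 0.001, -1.0]]
wrist_force: [0.4, -0.4, 0.0]
finger_gap: 85.4
grip_force: 0.0
```

Run:
```python
from h import *
s=get_state(); print(s["t"],np.round(s["ee_pos"],1)); snap("wrist","w10"); snap("top","top1")
for f in("w10","top1"): print(f,proj(f,[[593.6,-251.7,66.5],[593.6,-251.7,6],[536.8,-51,41],[565.2,-151.4,40],[515.3,-274.3,98],[515.3,-274.3,2]]).round().tolist())
cv2.imwrite("pics/t1c.png",cv2.resize(cv2.imread("pics/top1.png")[220:335,280:440],None,fx=5,fy=5,interpolation=cv2.INTER_CUBIC))
```

```text
30.7667 [ 393.9 -213.8  271.1]
w10 [[241.0, 358.0], [250.0, 329.0], [410.0, 345.0], [328.0, 344.0], [229.0, 311.0], [246.0, 273.0]]
top1 [[399.0, 250.0], [396.0, 255.0], [317.0, 271.0], [357.0, 262.0], [411.0, 280.0], [404.0, 286.0]]
```

View pics/w10.png

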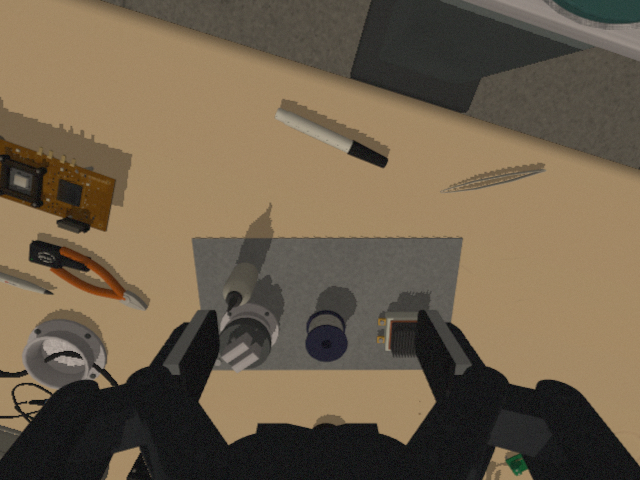

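View pics/t1c.png

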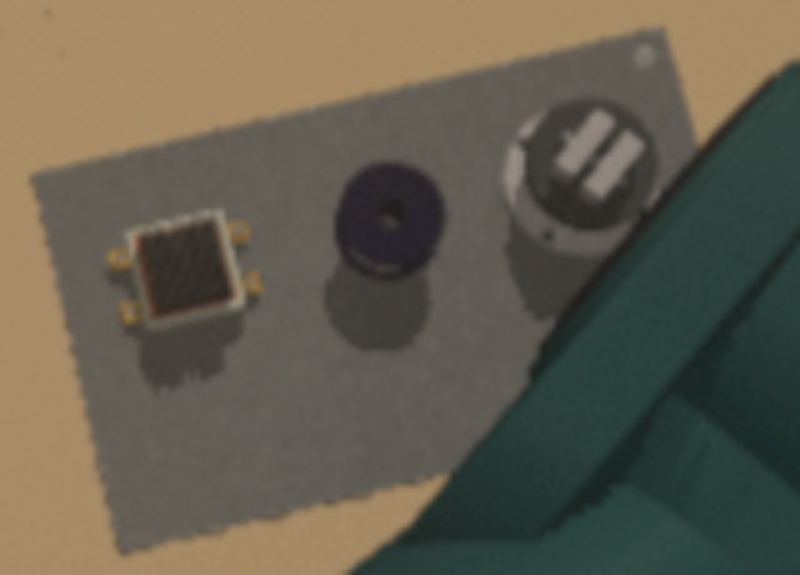

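Both pictures agree with the plan. The holder is upright in the seat (jaws about (600,155) in the top crop), the heat sink is square on the module (185,270) and the spool is midway (390,220). The bottle stands in front of the seat, at (238,295) in the wrist view. Handing in.

```bash
python3 -c "
from rig import *
print(close_job())"
```

```text
the job is handed in; nothing more can be done
None
```

The job is set out in the order asked and handed in at about 31 s: holder seated, heat sink centred and square on the module, spool midway between them, and the small bottle placed for a 25 mm gap, though I did not measure that gap in a picture afterwards.

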